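# Point out the capacitor for the self-timer photo

## Robot

A 7-joint arm with a two-finger parallel gripper is mounted at the origin on the work surface. World frame = base frame: x ahead of the robot, y to its left, z up, the work surface at z = 0. Lengths are in m, angles in degrees, forces in N, time in s.
With the tool pointing down it reaches from about 0.425 to 0.875 m from the base axis. Payload 4.7 kg.
Tool frame: the origin (TCP) lies between the finger pads, 19 mm behind the fingertips; this is the grasp point; z points along the fingers, y is the line along which they close (so a half turn about z gives the same grasp; the last joint's range is limited). The gripper opens to 87 mm and grips with 3 to 60 N. Pads are 19 mm wide; open, the fingers measure 117 mm over their backs; the gripper's body (75 mm by 190 mm) begins 51 mm behind the grasp point.
Start: joints at [68.016, 18.392, -4.016, 83.108, 1.295, 78.541, -3.26], TCP at [0.252, -0.599, 0.241] pointing down, gripper open.
Joint ranges: [-163.93, 163.93], [-17.29, 119.83], [-79.2, 71.16], [3.27, 140.29], [-89.18, 269.18], [5.43, 117.66], [-154.24, 154.24]. Speed limits (degrees/s): [147.25, 147.25, 180, 180, 180, 180, 180].

## Interface

Orientations are given as [roll, pitch, yaw] about the fixed x, y, z axes, in that order (R = Rz(yaw) Ry(pitch) Rx(roll)).
In Python, from cell import get_obs, cams, ticket, finder gives the robot as it stands.
- The arm moves only by the shell command python3 -m creep 'ROWS' [FORCE]. ROWS is text: rows parted by semicolons, each of 5 numbers parted by spaces: the shift along the world's x, y, z in m, then the turn about the world's z in degrees, then the finger opening in m, from 0 to 0.087. A call has 1 to 8 rows; each row shifts and turns the commanded pose from where the row before left it; what a row does not reach is not made up. A row lasts 1/8 s, in which the tool goes at most 62.5 mm and 10.7 degrees, less where a joint would pass 70% of its speed; a pose out of reach is approached as far as the arm can. A call with a gripper value outside its range is refused whole. The fingers move at their own pace and stop on an object; FORCE is the grip in N (left out, the last holds). Time passes only in rows, so rows that do not move let the fingers close. It gives the time, the measured TCP pose, the force, the opening and the grip force at its end, in the units of the state.
- get_obs(): the state, without advancing time (a new reading comes with each control period).
- cams.read_camera(name): name is "side" or "top"; returns the picture (420x560x3 uint8, red, green, blue); there is no depth.
- cams.calibration(name): a dict with "fx", "fy", "cx", "cy" (pixels), "extrinsics" (4x4, takes a point from world to camera coordinates). Camera axes: x right, y down, z forward; pixel columns grow to the right and rows downward; lengths in m; the calibration is good to about 2 mm. A picture is of the moment at which its call begins. calibration takes no time and is no camera call.
- ticket.sign_off(): hands the job in; it is judged then, once.
Trained networks look in the newest picture that a camera, given by its name, has taken for a name from the list of things; names that differ only in an ending like _2 or _b are one class to them, and where a whole thing is asked for, a point or a joint stands for the part that bears it (a point fixed in the world has none). Each returns a list of dicts, best first, with "p" (0 to 1); they miss things now and then, are a little off and sometimes report something else, mostly with a low value. They report only what shows in the picture. A call takes as long as a camera call. They do not tell look-alikes from the thing itself.
- finder.masks_of(name, camera): "mask" (420x560 bool, what is visible of it) and "xy" ([column, row] in pixels, amid what is visible of it).
- finder.tip_of(name, camera): "xy" ([column, row] in pixels: a listed point, or the origin of a listed thing).
The state is a dict: "time_s": time; "qpos": joint angles; "joint_velocities": joint speeds; "effort": joint torques, N m; "tool_pos": TCP position; "tool_rot": TCP orientation; "force": force on the tool from outside, world axes, zero at the start; "wrist_torque": the same for the moment, N m; "grip_width": finger opening in m; "grasp_force": force on a finger pad.
Only numpy, scipy, OpenCV 4.12 (cv2) and the standard library are available. Lean on these libraries where they do the work, as an engineer would, in place of code of your own. Each camera call takes 0.05 s, during which the arm holds its last target. There are 200 camera calls.

## Task

Document the capacitor that is to be replaced: push the magnifier's lens aside, either way, until it no longer hangs over the circuit board, then press the button on the loose shutter box fully down to start the camera's self-timer. Then point with the fingertips, from straight above, at the middle of the widest of the three round cans on the board, about 2 cm above its top, hold still for two seconds and finish there, still pointing, for the photo. Lift nothing, do not touch the board or its cans, and leave the shutter box and everything else on the bench where they stand.

Things in the scene. Friction and masses are not known exactly. Their poses are not given: they have to be found in the camera images.
- wide_can: the widest of three round electrolytic capacitors standing upright on the circuit board: black sleeve, bare aluminium top, 35 mm in diameter, 30 mm high; origin at the centre of its underside, z up, so its top centre is at z = +30 mm. Fixed to the board. The one to point at; any of the three cans may stand in any of three places in a row along the board's y, about 45 mm apart.
- tall_can: another can of the same look, 22 mm in diameter, 45 mm high; origin at the centre of its underside. Fixed to the board, not to be touched.
- medium_can: another can of the same look, 25 mm in diameter, 36 mm high; origin at the centre of its underside. Fixed to the board, not to be touched.
- board: green circuit board 100 (x) by 140 (y) mm on a dark steel holder plate 110 by 150 mm; fixed to the bench; origin at the centre of the holder's underside on the bench, board surface 20 mm above it (the cans stand on it, other parts on it reach up to 32 mm above the bench). Not to be touched.
- mag_stand: fixed stand of the bench magnifier, beyond the board (board's +x side, about 160 mm from its centre): round dark base 84 mm in diameter, 12 mm high, with a 14 mm post up to 135 mm; origin at the centre of the base's underside. The lens arm's vertical hinge axis passes through it.
- lens_arm (a joint): angle of the magnifier's arm about the vertical post (rad, -1.7 to 1.7, positive counter-clockwise from above). At 0 the lens hangs over the board (the arm points along the stand's -x). Stiff hinge: about 1 N at the lens moves it, and it stays where it is left. Beyond 0.95 either way the lens is clear of the board.
- lens_center (a point): centre of the magnifier's lens, 160 mm from the hinge axis and 120 mm above the bench: round glass in a black ring of 90 mm outer diameter, the ring 12 mm thick (114 to 126 mm above the bench), carried by a 10 mm rod from the post.
- shutter_box: loose grey box 80 (x) by 60 (y) by 26 (z) mm, 0.35 kg, lying on the bench to the left or right of the board, with one round button on its top; origin at the centre of its underside. Stays where it is.
- release_top (a point): centre of the top of the white button (28 mm in diameter) in a black housing at the middle of the shutter box; when up it stands 48 mm above the bench.
- release (a joint): how far the button is pressed down (m): 0 up, 0.006 fully down, which takes 5 N; it springs back.
- solder_spool: bystander: spool of solder lying flat, 60 mm in diameter, 40 mm high; loose; origin at the centre of its underside.
- battery: bystander: upright block battery 26 by 17 by 49 mm; loose; origin at the centre of its underside.
- spare_can: bystander: a loose capacitor standing on the bench beside the board (not on it), 25 mm in diameter, 36 mm high; origin at the centre of its underside.
- cleaner_tin: bystander: round open steel tin filled with brass, 68 mm in diameter, 35 mm high; loose; origin at the centre of its underside.
- screwdriver: bystander: screwdriver lying along y between robot and board; loose.
- multimeter: bystander: black multimeter lying flat, 150 by 78 by 43 mm; loose; origin at the centre of its underside.
- pliers: bystander: pliers with blue handles lying flat, about 170 mm long; loose.
Not all that is in view belongs to the job. What is shaped like the shutter_box but blue is not meant.

How it is judged (in metres and radians):
On the way, in this order (a step that is already met when the one before it is completed fails the run):
1. the lens is swung aside, 0.7 rad or more from the middle, either way ((value of joint lens_arm above 0.7 rad or value of joint lens_arm below -0.7 rad)), for 0.2 s.
2. the button is pressed down by more than 4.5 mm (value of joint release above 0.0045 m), for 0.05 s.
3. the tool points down at the widest can from straight above, without contact, for 1.5 s (horizontal distance between the grasp point and wide_can below 0.012 m and z of the grasp point in the frame of wide_can between 0.043 and 0.095 m and angle between the grasp point's own z axis and vertical above 2.7 rad), for 1.5 s.
At the end, for the whole second after the job is handed in: The TCP is still within 12 mm (horizontally) of the widest can's axis and 13 to 65 mm above its top, the tool within about 25 degrees of straight down; the lens rests 0.7 rad or more aside, the button is up again, and the shutter box stands on the bench within 25 mm of its start (all of step 3 and (value of joint lens_arm above 0.7 rad or value of joint lens_arm below -0.7 rad) and velocity of joint lens_arm between -0.05 and 0.05 rad/s and value of joint release below 0.0015 m and distance of shutter_box from where it was at the start of the episode below 0.025 m and height (world z) of shutter_box below 0.008 m); the robot touches nothing.
It fails at once if the board or one of its cans is touched (contact force between any of board, wide_can, tall_can, medium_can and anything else above 0.5 N).
It fails at once if the shutter box is lifted, carried or shoved away (raised over 8 mm or moved over 25 mm) (height (world z) of shutter_box above 0.008 m or distance of shutter_box from where it was at the start of the episode above 0.025 m).
It fails at once if a bystander is moved by more than 25 mm or lifted (distance of any of solder_spool, battery, spare_can, cleaner_tin, screwdriver, multimeter, pliers from where it was at the start of the episode above 0.025 m).
It also fails if it takes over 61 s, if anything falls off the work surface, if the arm or the gripper's body presses on something with over 40 N, if the wrist force passes 120 N, or if a joint passes its speed limit or range.

## Working session

There is one attempt and no reset: what is moved stays moved. The work goes in short steps, Python scripts to look and compute and a shell command to move; the robot and the scene stay as the last step left them, time stands still between calls to the robot, and variables do not carry over. Pictures are saved under pics/ and viewed, at most 10 in all, crops included, and the job is handed in when it is done.

```bash
mkdir -p pics; ls; cat > h.py <<'E'
import numpy as np, cv2
from cell import get_obs, cams, ticket, finder
def snap(c,fn=None):
    im=cams.read_camera(c)
    if fn: cv2.imwrite('pics/'+fn,im[:,:,::-1])
    return im
def back(c,xy,z):
    k=cams.calibration(c); E=np.array(k["extrinsics"]); R,t=E[:3,:3],E[:3,3]
    d=R.T@np.array([(xy[0]-k["cx"])/k["fx"],(xy[1]-k["cy"])/k["fy"],1]); o=-R.T@t
    return o+d*(z-o[2])/d[2]
def proj(c,p):
    k=cams.calibration(c); E=np.array(k["extrinsics"]); q=E[:3,:3]@np.array(p)+E[:3,3]
    return np.array([k["fx"]*q[0]/q[2]+k["cx"],k["fy"]*q[1]/q[2]+k["cy"]])
E
python3 - <<'E'
from h import *
np.set_printoptions(precision=3,suppress=True)
a=snap('top','t1.png');b=snap('side','s1.png')
cv2.imwrite('pics/both1.png',np.hstack([cv2.resize(x,(800,600)) for x in (a,)])[:,:,::-1])
Z=dict(wide_can=.02,tall_can=.02,medium_can=.02,board=0,mag_stand=0,lens_center=.12,shutter_box=0,release_top=.048,solder_spool=0,battery=0,spare_can=0,cleaner_tin=0,screwdriver=0.01,multimeter=0,pliers=0)
for n,z in Z.items():
    for c in('top','side'):
        print(n,c,[(round(d['p'],2),np.round(d['xy']).astype(int).tolist(),back(c,d['xy'],z)[:2].round(3).tolist()) for d in finder.tip_of(n,c)[:3]])
for c in('top','side'):
    E=np.array(cams.calibration(c)['extrinsics']);print(c,-E[:3,:3].T@E[:3,3])
o=get_obs();print(o['time_s'],o['tool_pos'],o['tool_rot'],o['grip_width'])
E
```

```text
pics
wide_can top [(0.7, [142, 189], [0.616, 0.412]), (0.52, [246, 213], [0.54, 0.084])]
wide_can side [(0.51, [258, 263], [0.535, 0.098]), (0.26, [126, 332], [0.603, 0.418])]
tall_can top []
tall_can side [(0.47, [286, 249], [0.514, 0.013])]
medium_can top [(0.42, [359, 233], [0.476, -0.268])]
medium_can side [(0.62, [334, 284], [0.356, 0.038]), (0.48, [274, 252], [0.533, 0.041])]
board top [(0.89, [258, 222], [0.512, 0.047])]
board side [(0.66, [272, 261], [0.527, 0.054])]
mag_stand top [(0.72, [268, 173], [0.672, 0.016]), (0.62, [188, 152], [0.738, 0.275]), (0.57, [139, 188], [0.622, 0.429])]
mag_stand side [(0.79, [239, 232], [0.671, 0.022]), (0.24, [275, 257], [0.531, 0.036])]
lens_center top [(0.93, [264, 215], [0.522, 0.028]), (0.63, [398, 194], [0.583, -0.368])]
lens_center side [(0.93, [279, 222], [0.519, 0.04])]
shutter_box top [(0.77, [336, 272], [0.353, -0.197]), (0.74, [182, 246], [0.437, 0.288]), (0.74, [308, 184], [0.634, -0.113])]
shutter_box side [(0.88, [180, 377], [0.458, 0.405]), (0.68, [236, 338], [0.437, 0.278]), (0.65, [378, 243], [0.353, -0.188])]
release_top 
[... 497 characters left out ...]
203], [0.607, -0.227])]
spare_can top [(0.49, [203, 186], [0.628, 0.225])]
spare_can side [(0.43, [194, 284], [0.617, 0.233])]
cleaner_tin top [(0.69, [205, 186], [0.628, 0.216]), (0.64, [189, 152], [0.741, 0.271])]
cleaner_tin side [(0.68, [152, 270], [0.731, 0.266])]
screwdriver top [(0.79, [270, 265], [0.376, 0.01])]
screwdriver side [(0.86, [336, 284], [0.356, 0.027])]
multimeter top []
multimeter side [(0.87, [125, 333], [0.62, 0.414])]
pliers top [(0.95, [401, 197], [0.591, -0.41]), (0.57, [259, 222], [0.513, 0.046])]
pliers side [(0.44, [152, 271], [0.728, 0.268])]
top [0.399 0.006 1.432]
side [0.076 0.609 0.658]
1.6 [ 0.252 -0.599  0.241] [179.995   0.004  22.794] 0.08689288209922337
```

View pics/both1.png

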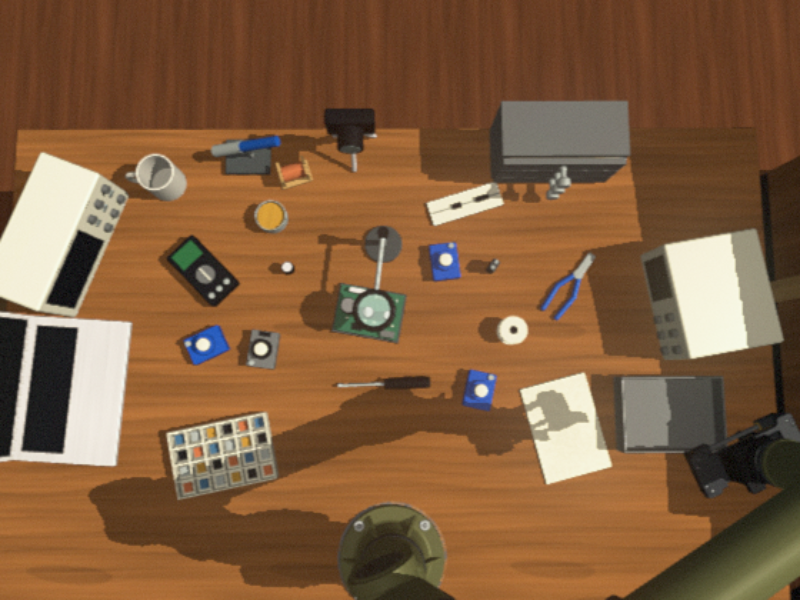

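View pics/s1.png

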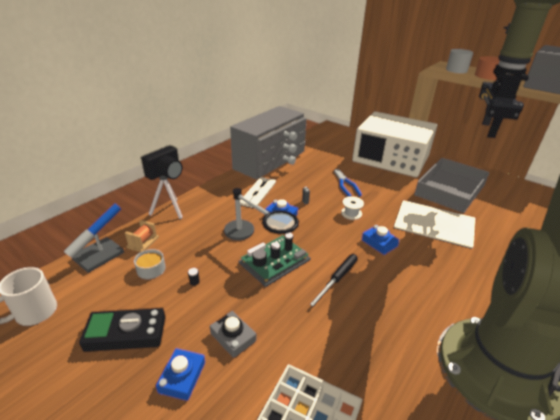

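Candidates for the shutter box (800×600 top picture): the grey box at (262,349), and blue look-alikes at (205,345), (445,260) and (480,390). The grey one is meant. The lens at (375,310) hangs over the board, hiding part of it. The cans in the side view are at about (260,258), (275,250) and (289,242), and the loose spare can is at (193,277). I'll check both choices in one close crop.

```bash
python3 - <<'E'
from h import *
b=cv2.imread('pics/s1.png');a=cv2.imread('pics/t1.png')
c1=cv2.resize(b[215:290,230:320],(480,400),interpolation=cv2.INTER_CUBIC)
c2=cv2.resize(a[190:265,160:300],(747-430,170),interpolation=cv2.INTER_CUBIC)
c3=cv2.resize(b[305:360,200:265],(317,230),interpolation=cv2.INTER_CUBIC)
cv2.imwrite('pics/c1.png',np.hstack([c1,np.vstack([c2,c3])]))
for n in('wide_can','tall_can','medium_can'):
  snap('side')
  for d in finder.masks_of(n,'side')[:4]:
    r=cv2.boundingRect(d['mask'].astype(np.uint8));print(n,round(d['p'],2),np.round(d['xy']),r)
snap('top')
for n,c in(('shutter_box','top'),('board','top'),('wide_can','top')):
  for d in finder.masks_of(n,c)[:4]:
    cn=max(cv2.findContours(d['mask'].astype(np.uint8),0,2)[0],key=len);print(n,round(d['p'],2),np.round(d['xy']),cv2.minAreaRect(cn))
    if n=='board': print([back(c,p,.02)[:2].round(3) for p in cv2.boxPoints(cv2.minAreaRect(cn))])
    if n=='shutter_box': print([back(c,p,.026)[:2].round(3) for p in cv2.boxPoints(cv2.minAreaRect(cn))])
E
```

```text
wide_can 0.81 [257. 257.] (252, 248, 15, 19)
wide_can 0.45 [276. 261.] (238, 235, 74, 52)
tall_can 0.22 [278. 220.] (233, 194, 66, 40)
tall_can 0.16 [123. 328.] (79, 306, 87, 47)
medium_can 0.6 [276. 248.] (271, 243, 9, 15)
shutter_box 0.98 [310. 185.] ((311.3082275390625, 182.67808532714844), (26.43290901184082, 19.733083724975586), 83.9909896850586)
[array([ 0.673, -0.085]), array([ 0.68 , -0.148]), array([ 0.596, -0.155]), array([ 0.589, -0.093])]
shutter_box 0.93 [336. 272.] ((335.5384826660156, 272.8077087402344), (19.023263931274414, 24.90675163269043), 11.309932708740234)
[array([ 0.321, -0.154]), array([ 0.396, -0.171]), array([ 0.384, -0.228]), array([ 0.31 , -0.212])]
shutter_box 0.85 [183. 244.] ((184.38998413085938, 244.26998901367188), (20.647518157958984, 26.162952423095703), 8.130102157592773)
[array([0.408, 0.312]), array([0.487, 0.302]), array([0.478, 0.238]), array([0.398, 0.249])]
board 0.69 [206. 183.] ((201.70001220703125, 187.4000244140625), (7.602630138397217, 6.260990142822266), 63.43495178222656)
[array([0.628, 0.239]), array([0.637, 0.222]), array([0.615, 0.211]), array([0.606, 0.228])]
board 0.65 [249. 228.] ((258.6609802246094, 219.22760009765625), (48.80238342285156, 35.59504318237305), 9.727578163146973)
[array([0.478, 0.13 ]), array([0.589, 0.112]), array([ 0.562, -0.039]), array([ 0.452, -0.02 ])]
board 0.16 [142. 187.] ((142.50827026367188, 189.72752380371094), (48.27537536621094, 25.87251853942871), 46.7357063293457)
[array([0.643, 0.493]), array([0.699, 0.435]), array([0.587, 0.329]), array([0.531, 0.386])]
wide_can 0.6 [244. 214.] ((242.5, 213.5), (11.0, 9.0), 90.0)
wide_can 0.21 [184. 245.] ((184.3783721923828, 244.72972106933594), (20.385475158691406, 25.31744384765625), 9.462322235107422)
```

View pics/c1.png

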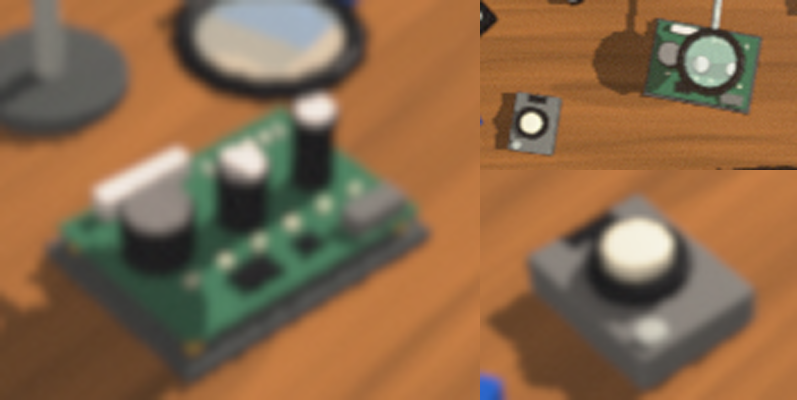

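Checked: grey box, white button, about (0.440, 0.282). The wide can is the squat grey-topped one at the left (board's +y end), near (0.54, 0.087). I'll push the lens towards −y, away from both targets, and measure the can again once it is uncovered.

```bash
python3 -m creep '0.032 0.045 0 0 0; 0.032 0.045 0 0 0; 0.032 0.045 0 0 0; 0.032 0.045 0 0 0; 0.032 0.045 0 0 0; 0.032 0.045 0 0 0; 0.032 0.045 0 0 0; 0.032 0.045 0 0 0' 10
python3 -m creep '0.009 0.057 0 0 0; 0.009 0.057 0 0 0; 0.009 0.057 0 0 0; 0.009 0.057 0 0 0; 0.009 0.057 0 0 0; 0.008 0.057 0 0 0; 0 0.01 0 0 0; 0 0 0 0 0'
```

```text
time_s: 3.1
tool_pos: [0.5087, -0.2378, 0.2416]
tool_rot: [179.9, -0.0, 22.8]
force: [0.9, -0.5, -0.1]
grip_width: 0.0151
grasp_force: 0.0
time_s: 4.1
tool_pos: [0.5606, 0.113, 0.2412]
tool_rot: [180.0, 0.0, 22.9]
force: [0.5, -0.8, 0.6]
grip_width: 0.0006
grasp_force: 0.0
```

```bash
python3 -m creep '0 0 -0.04 0 0; 0 0 -0.04 0 0; 0 0 -0.03 0 0; 0 0 -0.011 0 0; 0 0 0 0 0'
python3 -m creep '-0.008 -0.015 0 0 0; -0.008 -0.015 0 0 0; -0.006 -0.015 0 0 0; -0.003 -0.015 0 0 0; 0 -0.015 0 0 0'
```

```text
time_s: 4.72
tool_pos: [0.5609, 0.1111, 0.1202]
tool_rot: [180.0, 0.1, 22.7]
force: [-0.4, -0.7, -0.0]
grip_width: 0.0005
grasp_force: 0.0
time_s: 5.35
tool_pos: [0.5353, 0.0366, 0.1204]
tool_rot: [180.0, 0.0, 22.8]
force: [-0.3, 1.2, 0.8]
grip_width: 0.0003
grasp_force: 0.5
```

```bash
python3 -m creep '0.001 -0.015 0 0 0; 0.001 -0.015 0 0 0; 0.003 -0.015 0 0 0; 0.005 -0.015 0 0 0; 0.006 -0.015 0 0 0; 0.007 -0.014 0 0 0; 0.008 -0.014 0 0 0; 0 0 0 0 0'
python3 - <<'E'
from h import *
im=snap('top','t2.png');print([(d['p'],d['xy'],back('top',d['xy'],.12)) for d in finder.tip_of('lens_center','top')[:2]])
print([(d['p'],d['xy'],back('side',d['xy'],.12)) for c in [snap('side','s2.png')] for d in finder.tip_of('lens_center','side')[:2]])
E
```

```text
time_s: 6.35
tool_pos: [0.5674, -0.0673, 0.1202]
tool_rot: [179.9, 0.0, 22.7]
force: [-0.2, -0.1, -0.2]
grip_width: 0.0006
grasp_force: 0.0
[]
[(0.79, [294.1, 186.2], array([ 0.58856523, -0.11263211,  0.12      ]))]
```

```bash
python3 -m creep '-0.005 0.02 0 0 0; 0 0 0.04 0 0; 0 0 0.04 0 0; -0.02 0.054 0 0 0; -0.02 0.054 0 0 0; -0.02 0.054 0 0 0; -0.02 0.054 0 0 0; 0 0 0 0 0'
python3 - <<'E'
from h import *
np.set_printoptions(precision=4,suppress=True)
for c in('top','side'):
  snap(c,c+'3.png')
  for n,z in(('wide_can',.02),('board',0),('release_top',.048),('shutter_box',0),('lens_center',.12),('mag_stand',0)):
    print(c,n,[(round(d['p'],2),np.round(d['xy']),back(c,d['xy'],z)[:2]) for d in finder.tip_of(n,c)[:4]])
  for d in finder.masks_of('wide_can',c)[:1]: print('mask',d['p'],d['xy'],cv2.boundingRect(d['mask'].astype(np.uint8)),back(c,d['xy'],.05 if c=='top' else .035))
a=cv2.imread('pics/top3.png');b=cv2.imread('pics/side3.png')
g=lambda i,x,y:cv2.resize(i[y:y+60,x:x+80],(400,300),interpolation=cv2.INTER_CUBIC)
cv2.imwrite('pics/c3.png',np.vstack([np.hstack([g(a,220,180),g(a,150,215)]),np.hstack([g(b,235,225),g(b,200,300)])]))
E
```

```text
time_s: 7.55
tool_pos: [0.4782, 0.1779, 0.2008]
tool_rot: [-179.9, -0.0, 23.5]
force: [0.6, -0.8, -0.1]
grip_width: 0.0005
grasp_force: 0.0
top wide_can [(0.49, array([242., 215.]), array([0.5338, 0.0969]))]
top board [(0.76, array([258., 221.]), array([0.517 , 0.0493]))]
top release_top [(0.57, array([342., 274.]), array([ 0.3497, -0.2062])), (0.38, array([144., 242.]), array([0.4504, 0.3943]))]
top shutter_box [(0.9, array([143., 240.]), array([0.4579, 0.4095])), (0.7, array([337., 275.]), array([ 0.3453, -0.1987])), (0.68, array([308., 184.]), array([ 0.6344, -0.1133]))]
top lens_center [(0.84, array([316., 190.]), array([ 0.5964, -0.1268])), (0.31, array([188., 152.]), array([0.7117, 0.2507])), (0.25, array([398., 194.]), array([ 0.5831, -0.3679]))]
top mag_stand [(0.64, array([271., 169.]), array([0.6849, 0.0065])), (0.29, array([189., 151.]), array([0.7433, 0.2709]))]
side wide_can [(0.48, array([259., 263.]), array([0.5335, 0.0944]))]
side board [(0.96, array([275., 260.]), array([0.5229, 0.0456]))]
side release_top [(0.51, array([182., 362.]), array([0.4485, 0.3991])), (0.47, array([232., 322.]), array([0.4426, 0.2794])), (0.44, array([281., 200.]), array([ 0.6398, -0.1211])), (0.4, array([384., 232.]), array([ 0.342, -0.177]))]
side shutter_box [(0.95, array([379., 242.]), array([ 0.3536, -0.1929])), (0.9, array([179., 376.]), array([0.4597, 0.4056])), (0.63, array([233., 338.]), array([0.4415, 0.2805])), (0.57, array([282., 214.]), array([ 0.6356, -0.1219]))]
side lens_center [(0.56, array([291., 185.]), array([ 0.5979, -0.1115]))]
side mag_stand [(0.64, array([239., 232.]), array([0.6737, 0.0199])), (0.33, array([274., 262.]), array([0.521 , 0.0508]))]
mask 0.73 [259.6, 256.7] (252, 249, 16, 18) [0.5359 0.0903 0.035 ]
```

View pics/c3.png

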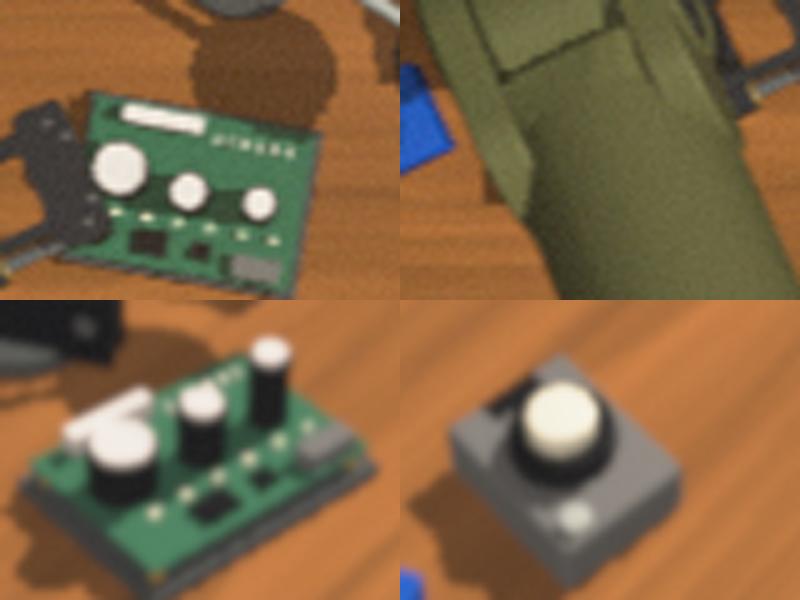

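The top view now shows the whole board. The wide can is clearly the leftmost, its top at about (244, 213.6), and the lens is clear. In the side view its top is at (259.6, 253.4) and the button at (232.4, 322). I'll take both to positions by centroids.

```bash
python3 - <<'E'
from h import *
np.set_printoptions(precision=4,suppress=True)
def cen(f,c,x,y,w,h,z,sat=70,val=175):
    im=cv2.imread('pics/'+f)[y:y+h,x:x+w]; v=cv2.cvtColor(im,cv2.COLOR_BGR2HSV)
    m=((v[...,1]<sat)&(v[...,2]>val)).astype(np.uint8)
    n,l,s,ct=cv2.connectedComponentsWithStats(m); i=1+np.argmax(s[1:,4])
    p=ct[i]+[x,y]; print(f,s[i,:5],p,back(c,p,z))
cen('top3.png','top',237,206,14,16,.05)
cen('side3.png','side',252,247,16,13,.05)
cen('t1.png','top',172,234,20,20,.048)
cen('side3.png','side',222,312,22,18,.048)
for c in('top','side'):
    k=cams.calibration(c);print(k['fx'],[proj(c,(.538,.09,.05)+np.r_[d,0]) for d in([0,0],[.0175,0],[0,.0175])])
E
```

```text
top3.png [ 2  3 10 10 80] [243.5   213.125] [0.5363 0.0913 0.05  ]
side3.png [  0   0  14  11 129] [258.2713 251.8295] [0.5388 0.0917 0.05  ]
t1.png [ 6  6  9  9 65] [182.0923 243.9077] [0.4431 0.2779 0.048 ]
side3.png [  3   4  15  14 149] [231.8859 322.604 ] [0.4412 0.2811 0.048 ]
452.29003383041595 [array([243.9388, 212.5873]), array([243.9553, 206.92  ]), array([238.2295, 212.6102])]
381.55418637719094 [array([258.9874, 251.5999]), array([253.5615, 248.5234]), array([254.1306, 255.3179])]
```

```bash
python3 -m creep '-0.018 0.051 0 0 0; -0.018 0.051 0 0 0; 0 0 -0.04 0 0; 0 0 -0.04 0 0; 0 0 -0.03 0 0; 0 0 0 0 0; 0 0 0 0 0'
```

```text
time_s: 9.22
tool_pos: [0.4465, 0.2734, 0.0915]
tool_rot: [-180.0, -0.1, 22.8]
force: [0.4, -0.1, -0.1]
grip_width: 0.0005
grasp_force: 0.0
```

```bash
python3 -m creep '-0.004 0.006 0 0 0; 0 0 -0.01 0 0; 0 0 -0.01 0 0; 0 0 0 0 0'
python3 -m creep '0 0 -0.004 0 0; 0 0 -0.003 0 0; 0 0 -0.002 0 0; 0 0 0 0 0'
```

```text
time_s: 9.72
tool_pos: [0.441, 0.2781, 0.0691]
tool_rot: [180.0, 0.1, 22.8]
force: [0.1, -0.5, -0.2]
grip_width: 0.0005
grasp_force: 0.0
time_s: 10.22
tool_pos: [0.442, 0.2788, 0.0616]
tool_rot: [180.0, -0.0, 22.8]
force: [-1.6, -0.9, 5.5]
grip_width: 0.0001
grasp_force: 2.3
```

```bash
python3 -m creep '0 0 -0.001 0 0; 0 0 -0.001 0 0; 0 0 0 0 0'
python3 -m creep '0 0 0 0 0'
```

```text
time_s: 10.6
tool_pos: [0.442, 0.2789, 0.0609]
tool_rot: [179.9, -0.0, 22.8]
force: [-3.1, -3.5, 16.1]
grip_width: 0.0007
grasp_force: 8.0
time_s: 10.72
tool_pos: [0.442, 0.2789, 0.0609]
tool_rot: [179.9, -0.0, 22.8]
force: [-4.0, -3.9, 15.6]
grip_width: 0.0004
grasp_force: 8.0
```

The force rose from 5.5 N to 16 N with almost no further travel, so the button is bottomed out. Now up and over to the can.

```bash
python3 -m creep '0 0 0.03 0 0; 0 0 0.05 0 0; 0 0 0.04 0 0; 0.024 -0.047 0 0 0; 0.024 -0.047 0 0 0; 0.024 -0.047 0 0 0; 0.023 -0.047 0 0 0; 0 0 0 0 0'
python3 -m creep '0 0 0 0 0;0 0 0 0 0'
python3 - <<'E'
from h import *
np.set_printoptions(precision=4,suppress=True)
snap('side','s4.png');snap('top','t4.png')
print(get_obs()['tool_pos'],[(round(d['p'],2),back('side',d['xy'],0)) for d in finder.tip_of('shutter_box','side')],[(round(d['p'],2),back('top',d['xy'],.12)) for d in finder.tip_of('lens_center','top')])
E
```

```text
time_s: 11.72
tool_pos: [0.5384, 0.085, 0.1784]
tool_rot: [179.9, 0.1, 22.3]
force: [0.2, 1.2, -0.8]
grip_width: 0.0003
grasp_force: 0.0
time_s: 11.98
tool_pos: [0.5362, 0.0925, 0.1792]
tool_rot: [-180.0, 0.0, 22.9]
force: [-0.5, -0.4, -0.5]
grip_width: 0.0006
grasp_force: 0.0
[0.5363 0.0922 0.1793] [(0.9, array([ 0.3619, -0.1881,  0.    ])), (0.86, array([0.4435, 0.2784, 0.    ])), (0.79, array([ 0.6383, -0.1263,  0.    ]))] [(0.9, array([ 0.6015, -0.1272,  0.12  ]))]
```

```bash
python3 -m creep '0.001 -0.001 -0.03 0 0; 0 0 -0.025 0 0; 0 0 -0.02 0 0; 0 0 -0.009 0 0; 0 0 -0.005 0 0; 0 0 0 0 0;0 0 0 0 0;0 0 0 0 0'
python3 - <<'E'
from h import *
a=snap('side','s5.png');b=snap('top','t5.png');print(get_obs()['tool_pos'],proj('side',[.537,.091,.07]),proj('side',[.537,.091,.05]))
cv2.imwrite('pics/c5.png',np.hstack([cv2.resize(a[195:285,210:330],(400,300)),cv2.resize(b[170:260,200:320],(400,300))])[:,:,::-1])
E
```

```text
time_s: 13.18
tool_pos: [0.5382, 0.0898, 0.0909]
tool_rot: [180.0, -0.1, 22.8]
force: [1.1, 0.7, -0.5]
grip_width: 0.0007
grasp_force: 0.0
[0.53803866 0.08970215 0.09064728] [258.94967883 245.61939905] [259.02634709 251.9877124 ]
```

View pics/c5.png

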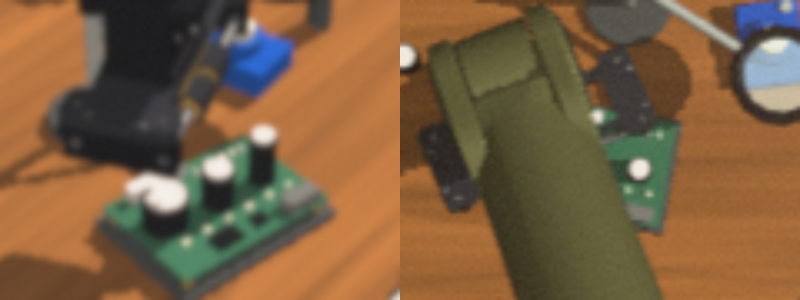

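The side crop shows the dark fingertips at about (165,168), just above the wide can's bright top at (165,192), with a gap between. The top crop shows the lens well off the board at the right. Now hold.

```bash
for i in 1 2 3; do python3 -m creep '0 0 0 0 0;0 0 0 0 0;0 0 0 0 0;0 0 0 0 0;0 0 0 0 0;0 0 0 0 0;0 0 0 0 0;0 0 0 0 0' | head -2; done
python3 -c "
from cell import ticket; print(ticket.sign_off())"
```

```text
time_s: 14.28
tool_pos: [0.5378, 0.0897, 0.0903]
time_s: 15.28
tool_pos: [0.5378, 0.0897, 0.0903]
time_s: 16.27
tool_pos: [0.5378, 0.0897, 0.0903]
the job is handed in; nothing more can be done
None
```

The job is handed in, with no verdict returned: the lens is about 1.2 rad aside, the button was pressed to its stop, and the arm held for 3 s and finished with its fingertips about 2 cm above the middle of the widest can.

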